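# Jack up the loaded parts chest and hold it

### The job

I want to change the worn rubber feet under the right-hand end of the loaded parts chest. Shut the chest's lid fully, then stand the red lever jack flat on the table with its round saddle centred under the yellow-marked lift point on the end cleat, and pump the black handle all the way down so that this end of the chest rises. Finish while holding the handle down with the chest resting on the jack; do not shove the chest along the table, and leave the diesel, footbridge, signal box and dish of new feet where they are.

Things in the scene. Friction and masses are not known exactly. Their poses are not given: they have to be found in the camera images.
- chest: wooden parts chest, loose, about 5.4 kg loaded, 200 (x) by 280 (y), body top at 125 above the table, on four rubber feet 12 high. Origin: centre of the footprint at table level; x points from its plain front to the hinged back, y along its width, z up. A dark wood cleat sticks out 40 from each end wall, 120 long along x, 55 to 77 above the table; the middle 30 of the cleat at the -y end is painted yellow: the lift mark, with a screw head at its centre
- chest_lid (a joint): lid of the chest, rad: 0 shut, about 1.5 upright. The brass butt hinges are at the chest's back (+x), so it closes forward and down; the lid is a board 208 deep from the hinge, 286 wide and 12 thick, and a stiff hinge (0.6 N m of friction) keeps it wherever it is left; starts 0.9 to 1.5
- lid_hinge (a point): point on the lid's hinge axis at mid-width, on the lid's underside plane, 125 above the chest's origin and 100 behind it
- lid_front (a point): middle of the lid's free front edge, on its outer (upper) face
- lift_pad: flat steel lift pad, 44 (along the cleat) by 36 by 3, under the yellow mark. Origin: centre of its underside, i.e. the lift point: 160 from the chest's centre towards its -y end, 52 above the table while the chest stands level; same axes as the chest, so the chest's end wall is 20 away in +y. The chest is free to tip about its other feet; the pad rises about 28 at full stroke
- jack: red steel lever jack, loose, about 0.85 kg with its lever. Origin: underside of the base, right below the pivot; x points to the saddle, -x to the handle, z up. Base plate 70 wide (y), 6 thick, from 75 behind to 82 in front of the origin. Two upright cheek plates, together 26 wide outside (y), 46 long (x), reaching 72 high, carry the pivot and are the place to grip it: clear flat sides from 6 up
- jack_pivot (a point): pivot axis of the lever, 55 above the underside of the jack, between the cheeks; the axis is the jack's y
- jack_lever (a joint): pump lever, rad: 0 at rest with the handle sloping up 0.384 rad (22 degrees) backwards from the pivot and the saddle low; grows as the handle goes down; stop at 0.52 (handle 0.136 below level, saddle high). A spring brings it back up when released, so it holds the load only while held down. Slope of the handle above level = 0.384 minus this value. Pressing 175 from the pivot takes 2 to 3 N free, 10 to 16 N with the chest on it
- saddle: round swivelling saddle with black rubber face, 32 across, on the lever's front end 75 from the pivot; stays level at rest
- saddle_top (a point): centre of the saddle's rubber top face: at rest 70 ahead of the jack's origin and 42 above its underside (10 below the level lift pad); at full stroke 74 ahead and 80 above
- pump_handle: black rubber grip of the lever, 28 wide, 22 thick, 110 long, between 100 and 210 from the pivot. Origin: its centre, 155 from the pivot; at rest about 113 above the table, fully down about 34
- handle_top (a point): a point on the upper face of the grip, 175 from the pivot: a good place to press
- diesel: dark blue diecast model diesel, 255 by 34 by 57, bystander; origin under its centre
- footbridge: orange plastic model footbridge, about 300 by 34 by 94, bystander; origin under its centre
- signal_box: tin signal box shell with green roof, 60 by 100 by 105, bystander; origin under its centre
- feet_dish: small aluminium dish, 72 across and 14 high, with the two new black rubber feet in it, bystander; origin under its centre
- chest_far_foot (a point): point at table level midway between the two feet of the chest's unmarked (+y) end, 122 from the chest's centre

How it is judged:
By the outcome, as a careful person would: the job done as asked, in the order asked, and still so for the second after the job is handed in, while the arm keeps its last pose, push and grip.
It also fails if it takes over 69 s, if anything falls off the work surface, if the arm or the gripper's body presses on something with over 40 N, if the wrist force passes 120 N, or if a joint passes its speed limit or range.

### The arm

A 6-joint arm with a two-finger parallel gripper is mounted at the origin on the work surface. World frame = base frame: x ahead of the robot, y to its left, z up, the work surface at z = 0. Lengths are in m, angles in degrees, forces in N, time in s.
With the tool pointing down it reaches from about 0.3 to 0.875 m from the base axis. Payload 6.4 kg.
Tool frame: the origin (TCP) lies midway between the tips of the shut fingers; the grasp point (between the pads) lies 19 mm behind it; z points along the fingers, y is the direction in which the jaws open and shut (so a half turn about z gives the same grasp; the last joint's range is limited). The gripper opens to 85 mm and grips with 20 to 120 N. Pads are 22 mm wide; open, the fingers measure 114 mm over their backs; the gripper's body (76 mm by 85 mm) begins 54 mm behind the grasp point. The pads swing forward as they close: fully open they stand 13 mm farther back than shut.
Start: joints at [56.935, 10.359, 92.074, -0, 77.567, -11.82], TCP at [0.208, 0.536, 0.231] pointing down, gripper open.
Joint ranges: [-171.53, 171.53], [-51.25, 118.39], [17.06, 147.69], [-65.23, 245.23], [0, 150.52], [-178.68, 178.68]. Speed limits (degrees/s): [147.25, 147.25, 172.46, 180, 180, 180].

### API

Orientations are given as a 3x3 rotation matrix whose columns are the frame's x, y, z axes.
In Python, from plant import r, imaging gives the robot as it stands.
- The arm moves only by the tool servo_tool, never from a script. Its argument "deltas" is a list of rows, each a list of 7 numbers: the shift along the tool's x, y, z in cm, then the turn, a rotation vector about the tool's x, y, z in rad, then the opening, from 0 (shut) to 1 (fully open). In form: [[dx, dy, dz, ax, ay, az, fingers], ...]. A call has 1 to 20 rows; each row shifts and turns the pose as measured when the row begins, along the tool's axes as they then stand; what a row does not reach is not made up. A row lasts 1/10 s, in which the tool goes at most 50 mm and 8.59 degrees, less where a joint would pass 70% of its speed; a pose out of reach is approached as far as the arm can. A call is refused whole if a number of a shift passes 5 or a number of a turn 0.15, either way. A call with a gripper value outside its range is refused whole. The fingers move at their own pace and stop on an object; the grip force is fixed at half the most. Time passes only in rows, so rows that do not move let the fingers close. It gives the time, the measured TCP pose, the force and the opening at its end, in the units of the state.
- r.sense(): the state, without advancing time (a new reading comes with each control period).
- imaging.snapshot(name): name is "scene" or "top" or "wrist"; returns the picture (384x512x3 uint8, red, green, blue); there is no depth.
- imaging.camera_params(name): a dict with "vertical_fov" (degrees; the focal length in pixels is half the picture's height over the tangent of half this angle, whatever the lens; pixels are square), "cx", "cy" (the principal point, pixels), "R" (3x3) and "t" (3): a world point X has camera coordinates R X + t. Camera axes: x right, y down, z forward; pixel columns grow to the right and rows downward; lengths in m; the calibration is good to about 2 mm. A picture is of the moment at which its call begins: read the wrist's pose just before it. camera_params takes no time and is no camera call; for the wrist camera it gives the pose at the moment of the call.
- r.hand_in(): hands the job in, once; it reports no verdict.
The state is a dict: "time": time; "joint_positions": joint angles; "dq": joint speeds; "joint_efforts": joint torques, N m; "eef_pos": TCP position; "eef_rot": TCP orientation; "contact_force": force on the tool from outside, world axes, zero at the start; "wrist_torque": the same for the moment, N m; "gripper_width": finger opening in m.
Only numpy, scipy, OpenCV 4.12 (cv2) and the standard library are available. Lean on these libraries where they do the work, as an engineer would, in place of code of your own. Each camera call takes 0.05 s, during which the arm holds its last target. There are 200 camera calls.

## Working session

There is one attempt and no reset: what is moved stays moved. The work goes in short steps, Python scripts to look and compute and a tool call to move; the robot and the scene stay as the last step left them, time stands still between calls to the robot, and variables do not carry over. Pictures are saved under pics/ and viewed, about 8 in all and at most 12, crops included, and the job is handed in when it is done.

Besides the shell and the picture viewer there is one more tool, called by a JSON object that holds its "name" and its "arguments", one argument or row to a line. servo_tool: Moves the arm, as the interface text tells. Its arguments: {"type":"object","properties":{"deltas":{"type":"array"}},"required":["deltas"]}

```bash
ls; mkdir -p pics
cat > h.py <<'E'
import numpy as np, cv2
from plant import r, imaging
def snap(n,f):
    p=imaging.camera_params(n); im=imaging.snapshot(n)
    cv2.imwrite('pics/'+f+'.png',im[:,:,::-1]); return im,p
def foc(p,h=384): return h/2/np.tan(np.radians(p['vertical_fov'])/2)
def ray(p,uv,z):
    f=foc(p);R=np.array(p['R']);t=np.array(p['t'])
    d=R.T@np.array([(uv[0]-p['cx'])/f,(uv[1]-p['cy'])/f,1]);c=-R.T@t
    return c+d*(z-c[2])/d[2]
def proj(p,X):
    c=np.array(p['R'])@np.array(X)+np.array(p['t']);f=foc(p)
    return np.array([p['cx']+f*c[0]/c[2],p['cy']+f*c[1]/c[2]])
E
python3 - <<'E'
from h import *
a,pa=snap('scene','s0');b,pb=snap('top','t0')
for p in(pa,pb):print({k:np.round(v,3).tolist() for k,v in p.items()}, 'cam', (-np.array(p['R']).T@np.array(p['t'])).round(3))
s=r.sense();print(s['eef_rot'],s['gripper_width'],s['time'])
E
```

```text
pics
{'vertical_fov': 45.856, 'cx': 256.649, 'cy': 198.499, 'R': [[-0.283, 0.959, -0.013], [0.494, 0.135, -0.859], [-0.822, -0.249, -0.512]], 't': [0.083, -0.19, 2.091]} cam [1.837 0.467 0.909]
{'vertical_fov': 51.443, 'cx': 250.007, 'cy': 195.211, 'R': [[-0.014, -1.0, 0.009], [-0.981, 0.012, -0.193], [0.193, -0.012, -0.981]], 't': [0.075, 0.587, 1.406]} cam [0.306 0.084 1.492]
[[-9.32056106e-01  3.62312799e-01 -9.22625483e-04]
 [ 3.62313785e-01  9.32055198e-01 -1.35231959e-03]
 [ 3.69975182e-04 -1.59471766e-03 -9.99998660e-01]] 0.08510582052688077 0.1
```

View pics/s0.png

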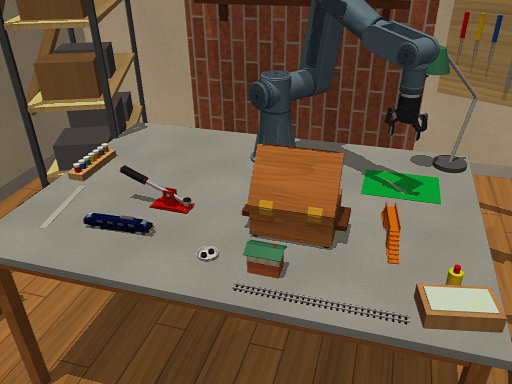

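View pics/t0.png

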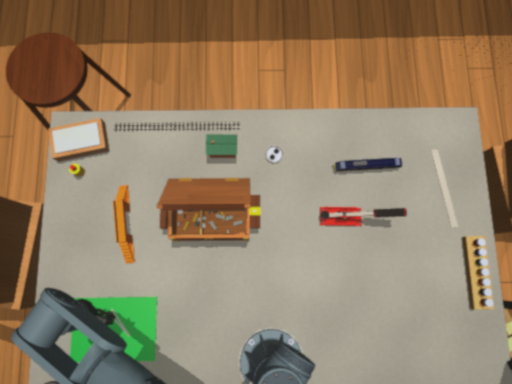

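Run:
```python
import cv2,numpy as np
t=cv2.imread('pics/t0.png')
a=cv2.resize(t[165:255,145:275],None,fx=6,fy=6,interpolation=cv2.INTER_CUBIC)[:, :780]
cv2.imwrite('pics/c1.png',a)
b=cv2.resize(t[190:240,305:415],None,fx=7,fy=7,interpolation=cv2.INTER_CUBIC)
s=cv2.imread('pics/s0.png');c=cv2.resize(s[155:220,110:220],None,fx=7,fy=7,interpolation=cv2.INTER_CUBIC)
cv2.imwrite('pics/c2.png',cv2.resize(np.vstack([b,c]),None,fx=.74,fy=.74)) ; print(a.shape,b.shape,c.shape)
```

```text
(540, 780, 3) (350, 770, 3) (455, 770, 3)
```

View pics/c1.png

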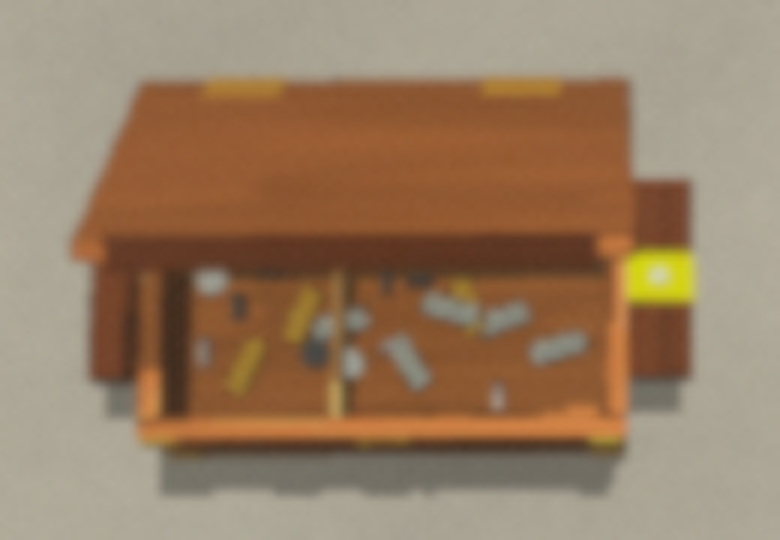

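View pics/c2.png

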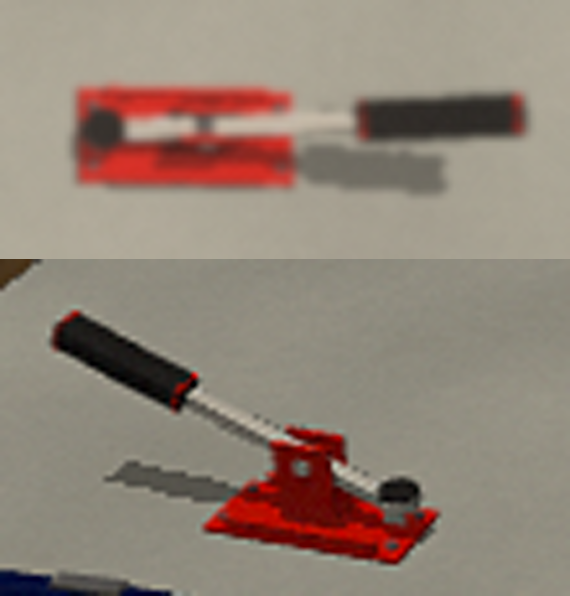

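Run:
```python
from h import *
from plant import imaging
p=imaging.camera_params('top')
A=lambda u,v:(145+(u+.5)/6-.5,165+(v+.5)/6-.5)
B=lambda u,v:(305+(u+.5)/5.18-.5,190+(v+.5)/5.18-.5)
def P(n,uv,z): x=ray(p,uv,z);print(n,x.round(4));return x
P('screw',A(657,275),.078)
P('cleat+x',A(690,180),.077);P('cleat-x',A(690,378),.077)
P('front+y',A(140,430),.125);P('front-y',A(620,428),.125)
P('back+y',A(140,82),.125);P('back-y',A(630,82),.125)
P('yel+x',A(692,250),.077);P('yel-x',A(692,303),.077)
P('lidfr',A(340,238),.125+.2)
for n,u,v in(('++',78,88),('b+',290,90),('b-',293,184),('f-',78,184)):P('base'+n,B(u,v),.006)
P('saddle',B(103,130),.042);P('hend',B(524,114),.133);P('hstart',B(360,119),.055+.1*.375)
P('diesel',(368,164),.057)
P('sb',(222,140),.105)
P('dish',(274,155),.014);P('fb',(122,222),.05)
```

```text
screw [0.5283 0.0533 0.078 ]
cleat+x [0.5862 0.0324 0.077 ]
cleat-x [0.4664 0.0347 0.077 ]
front+y [0.4354 0.3506 0.125 ]
front-y [0.4328 0.0769 0.125 ]
back+y [0.6394 0.3557 0.125 ]
back-y [0.6359 0.0683 0.125 ]
yel+x [0.5434 0.0321 0.077 ]
yel-x [0.5113 0.0327 0.077 ]
lidfr [0.5101 0.2152 0.325 ]
base++ [ 0.5511 -0.1967  0.006 ]
baseb+ [ 0.5476 -0.352   0.006 ]
baseb- [ 0.4786 -0.3494  0.006 ]
basef- [ 0.4807 -0.1933  0.006 ]
saddle [ 0.5147 -0.2063  0.042 ]
hend [ 0.5087 -0.4703  0.133 ]
hstart [ 0.5128 -0.3734  0.0925]
diesel [ 0.7016 -0.3759  0.057 ]
sb [0.7852 0.1666 0.105 ]
dish [ 0.7537 -0.0285  0.014 ]
fb [0.4964 0.5328 0.05  ]
```

Run:
```python
from h import *
pt=imaging.camera_params('top');ps=imaging.camera_params('scene')
yaw=np.radians(-.8);c=np.array([.5304,.2135,0]);X=np.array([np.cos(yaw),np.sin(yaw),0]);Y=np.array([-X[1],X[0],0])
for th in np.arange(.9,1.55,.1):
    o=[]
    for s in(-.143,.143):
        q=c+X*(.1-.208*np.cos(th)+.012*np.sin(th))+Y*s;q[2]=.125+.208*np.sin(th)+.012*np.cos(th)
        o+=[proj(ps,q),(proj(pt,q)-[145,165]+.5)*6-.5]
    print(round(th,2),np.array(o).round(0).tolist())
```

```text
0.9 [[258.0, 143.0], [631.0, 247.0], [344.0, 153.0], [67.0, 247.0]]
1.0 [[256.0, 142.0], [632.0, 209.0], [344.0, 152.0], [63.0, 209.0]]
1.1 [[254.0, 142.0], [632.0, 169.0], [343.0, 152.0], [61.0, 169.0]]
1.2 [[252.0, 142.0], [632.0, 128.0], [343.0, 152.0], [59.0, 127.0]]
1.3 [[250.0, 143.0], [632.0, 87.0], [342.0, 153.0], [59.0, 86.0]]
1.4 [[248.0, 145.0], [632.0, 45.0], [341.0, 155.0], [59.0, 44.0]]
1.5 [[246.0, 147.0], [632.0, 4.0], [340.0, 158.0], [60.0, 3.0]]
```

{"name": "servo_tool", "arguments": {
  "deltas": [
    [0, 0, -2.2, 0, 0, 0.15, 0],
    [0, 0, -2.2, 0, 0, 0.15, 0],
    [0, 0, -2.2, 0, 0, 0.15, 0],
    [0, 0, -2.2, 0, 0, 0.15, 0],
    [0, 0, -2.2, 0, 0, 0.15, 0],
    [0, 0, -2.2, 0, 0, 0.15, 0],
    [0, 0, -2.2, 0, 0, 0.15, 0],
    [0, 0, -2.2, 0, 0, 0.15, 0]
  ]
}}

```text
time: 0.9
eef_pos: [0.2064, 0.5329, 0.4034]
eef_rot: [[0.006, 1.0, -0.011], [1.0, -0.006, -0.016], [-0.016, -0.011, -1.0]]
contact_force: [-0.1, 0.0, -0.6]
gripper_width: 0.0
```

{"name": "servo_tool", "arguments": {
  "deltas": [
    [-2.7, 3.1, 0, 0, 0, 0, 0],
    [-2.7, 3.1, 0, 0, 0, 0, 0],
    [-2.7, 3.1, 0, 0, 0, 0, 0],
    [-2.7, 3.1, 0, 0, 0, 0, 0],
    [-2.7, 3.1, 0, 0, 0, 0, 0],
    [-2.7, 3.1, 0, 0, 0, 0, 0],
    [-2.7, 3.1, 0, 0, 0, 0, 0],
    [-2.7, 3.1, 0, 0, 0, 0, 0],
    [-2.7, 3.1, 0, 0, 0, 0, 0],
    [-2.7, 3.1, 0, 0, 0, 0, 0],
    [-2.7, 3.1, 0, 0, 0, 0, 0],
    [-2.7, 3.1, 0, 0, 0, 0, 0],
    [0, 0, 0, 0, 0, 0, 0]
  ]
}}

```text
time: 2.2
eef_pos: [0.5869, 0.1932, 0.4013]
eef_rot: [[0.007, 1.0, -0.016], [1.0, -0.007, -0.014], [-0.014, -0.016, -1.0]]
contact_force: [-1.1, 0.2, -0.4]
gripper_width: 0.0
```

{"name": "servo_tool", "arguments": {
  "deltas": [
    [0.4, -0.6, 2, 0, 0, 0, 0],
    [0.4, -0.6, 2, 0, 0, 0, 0],
    [0.4, -0.6, 2, 0, 0, 0, 0],
    [0.4, -0.6, 2, 0, 0, 0, 0],
    [0.4, -0.6, 2, 0, 0, 0, 0],
    [0, -0.5, 1.0, 0, 0, 0, 0],
    [0, -0.5, 1.2, 0, 0, 0, 0],
    [0, -0.6, 0.6, 0, 0, 0, 0]
  ]
}}

```text
time: 3.0
eef_pos: [0.5354, 0.2129, 0.2673]
eef_rot: [[0.009, 1.0, -0.02], [1.0, -0.009, -0.014], [-0.014, -0.019, -1.0]]
contact_force: [2.0, -0.5, 1.9]
gripper_width: -0.0
```

{"name": "servo_tool", "arguments": {
  "deltas": [
    [0, -1, 0.9, 0, 0, 0, 0],
    [0, -1, 1, 0, 0, 0, 0],
    [0, -0.8, 1, 0, 0, 0, 0],
    [0, -0.8, 1, 0, 0, 0, 0],
    [0, -0.7, 1, 0, 0, 0, 0],
    [0, -0.6, 1, 0, 0, 0, 0],
    [0, -0.5, 1, 0, 0, 0, 0],
    [0, -0.5, 1, 0, 0, 0, 0],
    [0, -0.3, 1, 0, 0, 0, 0],
    [0, -0.3, 1, 0, 0, 0, 0]
  ]
}}

```text
time: 4.0
eef_pos: [0.4679, 0.2133, 0.1698]
eef_rot: [[0.009, 1.0, -0.007], [1.0, -0.009, -0.011], [-0.011, -0.007, -1.0]]
contact_force: [1.2, 0.0, 1.3]
gripper_width: -0.0003
```

{"name": "servo_tool", "arguments": {
  "deltas": [
    [0, -0.2, 0.8, 0, 0, 0, 0],
    [0, -0.1, 0.8, 0, 0, 0, 0],
    [0, 0, 0.7, 0, 0, 0, 0],
    [0, 0, 0.5, 0, 0, 0, 0],
    [0, 0, 0.3, 0, 0, 0, 0],
    [0, 0, 0.2, 0, 0, 0, 0]
  ]
}}

```text
time: 4.6
eef_pos: [0.4634, 0.213, 0.1374]
eef_rot: [[0.008, 1.0, -0.011], [1.0, -0.008, -0.012], [-0.012, -0.011, -1.0]]
contact_force: [-9.6, -2.1, 20.5]
gripper_width: -0.0001
```

{"name": "servo_tool", "arguments": {
  "deltas": [
    [0, 0, 0.1, 0, 0, 0, 0],
    [0, 0, -2, 0, 0, 0, 0],
    [0, 0, -3, 0, 0, 0, 0],
    [-4.2, 0.4, -3, 0, 0, 0, 0.5],
    [-4.2, 0.4, -3, 0, 0, 0, 1],
    [-4.2, 0.4, 0, 0, 0, 0, 1],
    [-4.2, 0.4, 0, 0, 0, 0, 1],
    [-4.2, 0.4, 0, 0, 0, 0, 1],
    [-4.2, 0.4, 0, 0, 0, 0, 1],
    [-4.2, 0.4, 0, 0, 0, 0, 1],
    [-4.2, 0.4, 0, 0, 0, 0, 1],
    [-4.2, 0.4, 0, 0, 0, 0, 1],
    [-4.2, 0.4, 0, 0, 0, 0, 1],
    [-4, 0.5, 0, 0, 0, 0, 1],
    [0, 0, 0, 0, 0, 0, 1]
  ]
}}

```text
time: 6.1
eef_pos: [0.5102, -0.2652, 0.257]
eef_rot: [[0.004, 1.0, -0.005], [1.0, -0.004, -0.02], [-0.02, -0.005, -1.0]]
contact_force: [0.5, 0.7, -0.1]
gripper_width: 0.0853
```

Run:
```python
from h import *
w,pw=snap('wrist','w1');t,pt=snap('top','t1')
s=r.sense();print(s['eef_pos'],s['joint_positions'],s['contact_force'],s['gripper_width'])
a=cv2.resize(t[165:255,145:275],None,fx=5,fy=5,interpolation=cv2.INTER_CUBIC)[...,::-1]
b=cv2.resize(t[165:255,270:420],None,fx=4.3,fy=4.3)[...,::-1]
cv2.imwrite('pics/c3.png',a)
for n,X in (('saddle',(.5147,-.2063,.042)),('pivtop',(.5135,-.276,.072))):print(n,proj(pw,X))
```

```text
[ 0.50997228 -0.26113721  0.25665083] [-38.4156777    8.81572739  90.87970961  -1.0089964   79.9598928
 -38.18135772] [ 0.07979656  0.25645678 -1.07173055] 0.0855204988846125
saddle [260.35397704 119.5877035 ]
pivtop [259.52893613 179.809634  ]
```

View pics/w1.png

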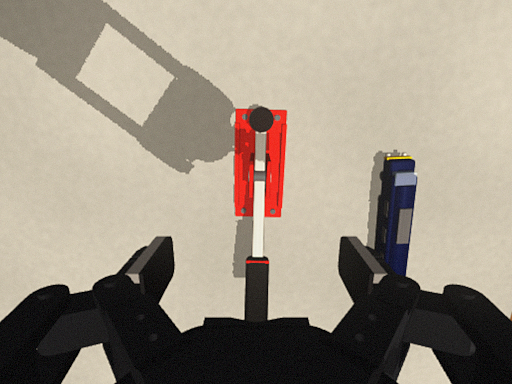

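View pics/c3.png

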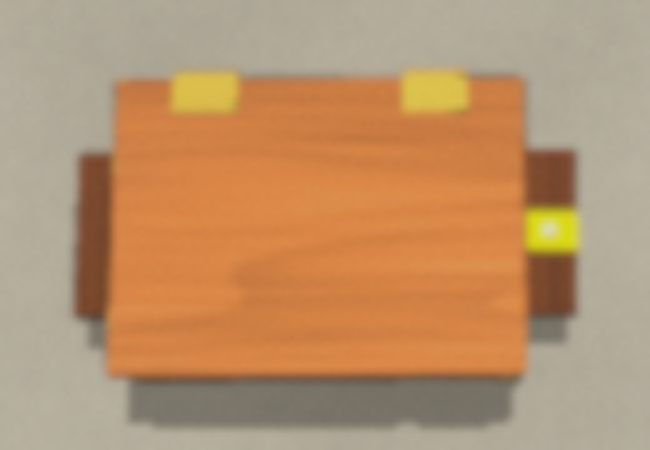

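Run:
```python
from h import *
p=imaging.camera_params('wrist')
for n,uv,z in (('sad',(261,119),.042),('hst',(257.5,262),.055+.1*.375+.01),('bf',(261,110),.006),('bb',(258,216),.006),('bfl',(236,110),.006),('bfr',(286.5,110),.006),('bbl',(235,216),.006),('bbr',(281.5,216),.006),('pin',(259.5,176),.06)): print(n,ray(p,uv,z).round(4))
s=r.sense();print(s['eef_pos'],np.round(s['eef_rot'],4).tolist())
p=imaging.camera_params('top')
print('screw',ray(p,(145+549.5/5-.5,165+230.5/5-.5),.078))
print('cl',ray(p,(145+576/5-.5,165+150/5-.5),.077),ray(p,(145+576/5-.5,165+317/5-.5),.077))
```

```text
sad [ 0.515  -0.2009  0.042 ]
hst [ 0.5108 -0.3658  0.1025]
bf [ 0.5153 -0.1903  0.006 ]
bb [ 0.5115 -0.3446  0.006 ]
bfl [ 0.4814 -0.1903  0.006 ]
bfr [ 0.5499 -0.1903  0.006 ]
bbl [ 0.4766 -0.3446  0.006 ]
bbr [ 0.5472 -0.3445  0.006 ]
pin [ 0.5132 -0.2694  0.06  ]
[ 0.50997228 -0.26113721  0.25665083] [[0.001, 1.0, -0.006], [0.9998, -0.0011, -0.0173], [-0.0173, -0.006, -0.9998]]
screw [0.52763799 0.05219837 0.078     ]
cl [0.58650841 0.03200849 0.077     ] [0.46522086 0.0343231  0.077     ]
```

{"name": "servo_tool", "arguments": {
  "deltas": [
    [-1.4, 0.3, 2, -0.006, 0.017, 0.023, 1],
    [0, 0, 3, 0, 0, 0, 1],
    [0, 0, 3, 0, 0, 0, 1],
    [0, 0, 3, 0, 0, 0, 1],
    [0, 0, 3, 0, 0, 0, 1],
    [0, 0, 2, 0, 0, 0, 1],
    [0, 0, 0, 0, 0, 0, 1],
    [0, 0, 0, 0, 0, 0, 1]
  ]
}}

```text
time: 7.0
eef_pos: [0.5155, -0.2647, 0.0936]
eef_rot: [[0.014, 1.0, 0.003], [1.0, -0.014, 0.001], [0.001, 0.003, -1.0]]
contact_force: [0.6, 0.4, 0.6]
gripper_width: 0.085
```

{"name": "servo_tool", "arguments": {
  "deltas": [
    [-1.1, -0.2, 1.5, 0, 0, 0.01, 1],
    [0, 0, 2, 0, 0, 0, 1],
    [0, 0, 2, 0, 0, 0, 1],
    [0, 0, 1.5, 0, 0, 0, 1],
    [0, 0, 0, 0, 0, 0, 1]
  ]
}}

```text
time: 7.5
eef_pos: [0.5175, -0.2801, 0.0259]
eef_rot: [[0.023, 1.0, 0.012], [1.0, -0.023, -0.008], [-0.007, 0.012, -1.0]]
contact_force: [0.1, 1.1, 0.3]
gripper_width: 0.0855
```

{"name": "servo_tool", "arguments": {
  "deltas": [
    [0.3, -0.4, 0.3, 0.012, 0.008, 0, 1],
    [0, 0, 0, 0, 0, 0, 1]
  ]
}}

```text
time: 7.7
eef_pos: [0.5138, -0.2777, 0.0236]
eef_rot: [[0.024, 1.0, 0.0], [1.0, -0.024, 0.0], [0.0, 0.0, -1.0]]
contact_force: [-0.8, 0.1, -0.4]
gripper_width: 0.0858
```

{"name": "servo_tool", "arguments": {
  "deltas": [
    [0, 0, 0, 0, 0, 0, 0],
    [0, 0, 0, 0, 0, 0, 0],
    [0, 0, 0, 0, 0, 0, 0],
    [0, 0, 0, 0, 0, 0, 0],
    [0, 0, 0, 0, 0, 0, 0],
    [0, 0, 0, 0, 0, 0, 0],
    [0, 0, 0, 0, 0, 0, 0],
    [0, 0, 0, 0, 0, 0, 0]
  ]
}}

```text
time: 8.5
eef_pos: [0.515, -0.279, 0.0264]
eef_rot: [[0.023, 1.0, 0.003], [1.0, -0.023, -0.003], [-0.003, 0.003, -1.0]]
contact_force: [0.6, -0.0, -0.4]
gripper_width: 0.0251
```

{"name": "servo_tool", "arguments": {
  "deltas": [
    [0, 0, -0.4, 0, 0, 0, 0],
    [1, 0.1, 0, 0, 0, 0, 0],
    [2, 0.1, 0, 0, 0, 0, 0],
    [2, 0.1, 0, 0, 0, 0, 0],
    [2, 0.1, 0, 0, 0, 0, 0],
    [2, 0.1, 0, 0, 0, 0, 0],
    [2, 0.1, 0, 0, 0, 0, 0],
    [2, 0.1, 0, 0, 0, 0, 0],
    [2, 0.1, 0, 0, 0, 0, 0],
    [1, 0.05, 0, 0, 0, 0, 0],
    [0, 0, 0, 0, 0, 0, 0],
    [0, 0, 0, 0, 0, 0, 0]
  ]
}}

```text
time: 9.7
eef_pos: [0.5232, -0.0997, 0.0266]
eef_rot: [[0.019, 1.0, -0.002], [1.0, -0.019, 0.001], [0.001, -0.002, -1.0]]
contact_force: [0.8, -1.5, -6.1]
gripper_width: 0.0253
```

Run:
```python
from h import *
w,pw=snap('wrist','w2');s,ps=snap('scene','s2');t,pt=snap('top','t2')
q=r.sense();print(q['eef_pos'],np.round(q['eef_rot'],4).tolist(),q['contact_force'])
a=cv2.resize(s[150:230,140:270],None,fx=3.9,fy=3.9,interpolation=cv2.INTER_CUBIC)[:300,:512]
b=cv2.resize(t[180:255,230:358],None,fx=4,fy=4,interpolation=cv2.INTER_CUBIC)
out=np.vstack([cv2.resize(w,(400,300)),cv2.resize(b,(400,235))])
a=cv2.resize(a,(400,int(400*a.shape[0]/a.shape[1])));a=np.vstack([a,np.zeros((535-a.shape[0],400,3),np.uint8)])
cv2.imwrite('pics/c4.png',np.hstack([out,a])[...,::-1])
for X in ((.5275,.0525,.078),(.5275,-.02,.042),(.5275,.0335,.077)):print(proj(pw,X))
```

```text
[ 0.52333604 -0.10002939  0.02669427] [[0.0206, 0.9998, -0.0023], [0.9998, -0.0206, 0.0022], [0.0022, -0.0024, -1.0]] [-0.61172438  2.63036955 -3.89674886]
[ 262.01783567 -245.3476251 ]
[262.5162554   90.23737284]
[ 262.84905593 -139.23427972]
```

View pics/c4.png

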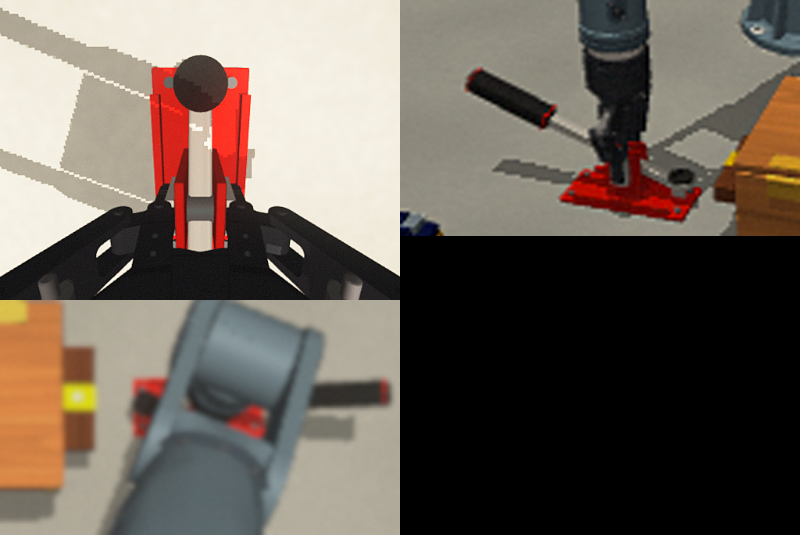

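Run:
```python
from h import *
pw=imaging.camera_params('wrist');pt=imaging.camera_params('top')
print(ray(pw,(256,106.5),.044),ray(pw,(256,88),.008),ray(pw,((152+249)/2*1.28,68*1.28),.008))
print(ray(pt,(230+145.5/3.125-.5,180+103.5/3.125-.5),.044), 'screw',ray(pt,(230+78/3.125-.5,180+97.5/3.125-.5),.078))
```

```text
[ 0.52472052 -0.02705386  0.044     ] [ 0.52486002 -0.0163581   0.008     ] [ 0.52522089 -0.01587043  0.008     ]
[ 0.52442514 -0.0280331   0.044     ] screw [0.52727218 0.05198899 0.078     ]
```

{"name": "servo_tool", "arguments": {
  "deltas": [
    [1, 0.02, 0, 0, 0, 0, 0],
    [1.5, 0.02, 0, 0, 0, 0, 0],
    [1.5, 0.02, 0, 0, 0, 0, 0],
    [1.5, 0.02, 0, 0, 0, 0, 0],
    [1, 0.02, 0, 0, 0, 0, 0],
    [0.5, 0.02, 0, 0, 0, 0, 0],
    [0.5, 0.02, 0, 0, 0, 0, 0],
    [0, 0, 0, 0, 0, 0, 0]
  ]
}}

```text
time: 10.65
eef_pos: [0.5264, -0.0204, 0.0266]
eef_rot: [[0.023, 1.0, -0.002], [1.0, -0.023, 0.001], [0.001, -0.002, -1.0]]
contact_force: [-1.0, 0.4, -4.5]
gripper_width: 0.0253
```

{"name": "servo_tool", "arguments": {
  "deltas": [
    [0, 0, 0.15, 0, 0, 0, 0],
    [0, 0, 0.15, 0, 0, 0, 0],
    [0, 0, 0.15, 0, 0, 0, 0],
    [0, 0, 0, 0, 0, 0, 0]
  ]
}}

```text
time: 11.05
eef_pos: [0.5264, -0.0205, 0.0269]
eef_rot: [[0.023, 1.0, -0.004], [1.0, -0.023, 0.002], [0.001, -0.004, -1.0]]
contact_force: [0.5, -1.4, -8.6]
gripper_width: 0.0253
```

{"name": "servo_tool", "arguments": {
  "deltas": [
    [0, 0, 0.4, 0, 0, 0, 0],
    [0, 0, 0.3, 0, 0, 0, 0]
  ]
}}

```text
time: 11.25
eef_pos: [0.5266, -0.0205, 0.0264]
eef_rot: [[0.024, 1.0, -0.007], [1.0, -0.024, 0.002], [0.002, -0.007, -1.0]]
contact_force: [-16.2, 3.6, 29.2]
gripper_width: 0.0255
```

{"name": "servo_tool", "arguments": {
  "deltas": [
    [0, 0, 0, 0, 0, 0, 0],
    [0, 0, 0, 0, 0, 0, 0.6],
    [0, 0, 0, 0, 0, 0, 0.6],
    [0, 0, 0, 0, 0, 0, 0.8],
    [0, 0, 0, 0, 0, 0, 0.8],
    [0, 0, 0, 0, 0, 0, 0.8]
  ]
}}

```text
time: 11.85
eef_pos: [0.5292, -0.0219, 0.0281]
eef_rot: [[0.025, 1.0, -0.001], [1.0, -0.025, 0.002], [0.002, -0.002, -1.0]]
contact_force: [0.6, 0.0, 0.1]
gripper_width: 0.0684
```

{"name": "servo_tool", "arguments": {
  "deltas": [
    [0, 0, -1, 0, 0, 0, 0.8],
    [0, 0, -3, 0, 0, 0, 0.8],
    [0, 0, -4, 0, 0, 0, 0.8],
    [0, 0, -4, 0, 0, 0, 0.8],
    [0, 0, -4, 0, 0, 0, 0.5],
    [0, 0, -4, 0, 0, 0, 0],
    [-3, 0, -2, 0, 0, 0, 0],
    [-4, 0, 0, 0, 0, 0, 0],
    [-4, 0, 0, 0, 0, 0, 0],
    [-3, 0, 0, 0, 0, 0, 0],
    [-2, 0, 0, 0, 0, 0, 0],
    [0, 0, 0, 0, 0, 0, 0],
    [0, 0, 0, 0, 0, 0, 0],
    [0, 0, 0, 0, 0, 0, 0]
  ]
}}

```text
time: 13.25
eef_pos: [0.525, -0.1864, 0.2672]
eef_rot: [[0.022, 1.0, 0.005], [1.0, -0.022, -0.003], [-0.002, 0.005, -1.0]]
contact_force: [0.3, 0.1, -0.2]
gripper_width: -0.0002
```

Run:
```python
from h import *
w,pw=snap('wrist','w3');s,ps=snap('scene','s3')
q=r.sense();print(q['time'],q['eef_pos'],np.round(q['eef_rot'],4).tolist(),q['contact_force'])
a=cv2.resize(s[150:240,155:275],None,fx=2.5,fy=2.5,interpolation=cv2.INTER_CUBIC)
a=np.vstack([a,np.zeros((384-a.shape[0],300,3),np.uint8)])
a=a[:, :288]
cv2.imwrite('pics/c5.png',np.hstack([w,a])[...,::-1])
for X in ((.5277,.0525,.078),(.5277,.0525,.042),(.526,-.0175,.072)):print(proj(pw,X))
```

```text
13.35 [ 0.52510454 -0.18605018  0.26709426] [[0.0213, 0.9998, 0.0052], [0.9998, -0.0213, -0.0025], [-0.0024, 0.0053, -1.0]] [-0.62508196  0.23626717  0.20857588]
[252.51203298 -64.41550807]
[252.71758645 -44.42906998]
[252.58637728  18.04129939]
```

View pics/c5.png

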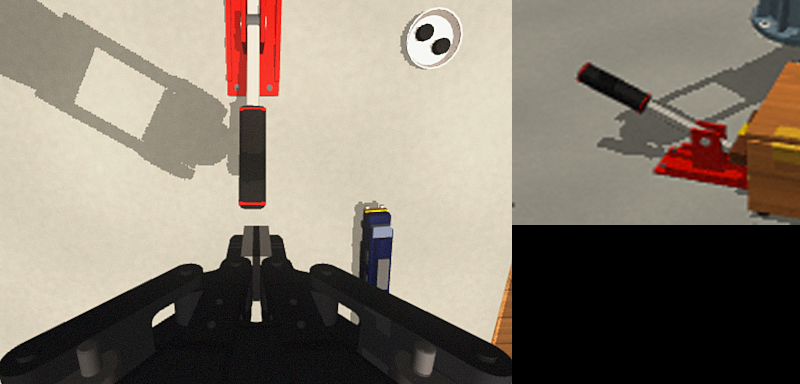

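Run:
```python
from h import *
pw=imaging.camera_params('wrist')
print('rear',ray(pw,(228,95),.006),ray(pw,(277.5,95),.006));print('hend',ray(pw,(253,205),.138),'hst',ray(pw,(253,107),.1))
print('piv?',ray(pw,(254,18),.06))
for a in (.384,-.136):print(proj(pw,(.526,-.0175-.175*np.cos(a)+.011*np.sin(a),.055+.175*np.sin(a)+.011*np.cos(a))))
```

```text
rear [ 0.4899055  -0.09076054  0.006     ] [ 0.55811876 -0.09215219  0.006     ]
hend [ 0.52223797 -0.20695075  0.138     ] hst [ 0.52436216 -0.10927181  0.1       ]
piv? [ 0.52754317 -0.01364279  0.06      ]
[255.97301108 173.78120829]
[255.85945686 172.17384703]
```

{"name": "servo_tool", "arguments": {
  "deltas": [
    [0, -0.2, 3, 0, 0, 0, 0],
    [0, 0, 3, 0, 0, 0, 0],
    [0, 0, 3, 0, 0, 0, 0],
    [0, 0, 2, 0, 0, 0, 0],
    [0, 0, 1, 0, 0, 0, 0],
    [0, 0, 1, 0, 0, 0, 0],
    [0, 0, 1, 0, 0, 0, 0],
    [0, 0, 0.5, 0, 0, 0, 0]
  ]
}}

```text
time: 14.15
eef_pos: [0.5279, -0.1818, 0.1214]
eef_rot: [[0.012, 1.0, 0.013], [1.0, -0.012, -0.007], [-0.007, 0.013, -1.0]]
contact_force: [-1.0, -0.2, 2.6]
gripper_width: 0.0003
```

{"name": "servo_tool", "arguments": {
  "deltas": [
    [0, 0, -2.5, 0, 0, 0, 0],
    [-0.5, -0.6, 0, 0.013, 0.007, 0.01, 0],
    [0, 0, 0, 0, 0, 0, 0]
  ]
}}

```text
time: 14.45
eef_pos: [0.5214, -0.1865, 0.1464]
eef_rot: [[0.022, 1.0, -0.001], [1.0, -0.022, 0.001], [0.001, -0.001, -1.0]]
contact_force: [0.5, 0.2, -0.9]
gripper_width: -0.0004
```

{"name": "servo_tool", "arguments": {
  "deltas": [
    [0, 0.05, 0.8, 0, 0, 0, 0],
    [0, 0, 0.8, 0, 0, 0, 0],
    [0, 0, 0.8, 0, 0, 0, 0],
    [0, -0.05, 0.8, 0, 0, 0, 0],
    [0, -0.05, 0.8, 0, 0, 0, 0],
    [0, -0.05, 0.6, 0, 0, 0, 0]
  ]
}}

```text
time: 15.05
eef_pos: [0.5229, -0.1904, 0.0995]
eef_rot: [[0.022, 1.0, 0.005], [1.0, -0.022, -0.007], [-0.007, 0.005, -1.0]]
contact_force: [-4.5, -2.8, 12.9]
gripper_width: 0.0003
```

{"name": "servo_tool", "arguments": {
  "deltas": [
    [0.05, 0, 0.7, 0, 0, 0, 0],
    [0.05, 0, 0.8, 0, 0, 0, 0],
    [0.05, 0, 0.8, 0, 0, 0, 0],
    [0, 0, 0.8, 0, 0, 0, 0],
    [0, 0, 0.8, 0, 0, 0, 0]
  ]
}}

```text
time: 15.55
eef_pos: [0.5231, -0.1958, 0.0634]
eef_rot: [[0.021, 1.0, 0.005], [1.0, -0.021, -0.018], [-0.018, 0.005, -1.0]]
contact_force: [-4.1, 1.8, 14.3]
gripper_width: 0.0003
```

{"name": "servo_tool", "arguments": {
  "deltas": [
    [0.1, 0, 0.8, 0, 0.008, 0, 0],
    [0.1, 0, 0.8, 0, 0.008, 0, 0],
    [0.1, 0, 0.7, 0, 0, 0, 0],
    [0, 0, 0.5, 0, 0, 0, 0]
  ]
}}

```text
time: 15.95
eef_pos: [0.5238, -0.1957, 0.0392]
eef_rot: [[0.02, 1.0, 0.005], [1.0, -0.02, -0.005], [-0.005, 0.005, -1.0]]
contact_force: [-11.0, 9.0, 45.9]
gripper_width: 0.0003
```

{"name": "servo_tool", "arguments": {
  "deltas": [
    [0, 0, 0.25, 0, 0, 0, 0],
    [0, 0, 0.3, 0, 0, 0, 0]
  ]
}}

```text
time: 16.15
eef_pos: [0.5248, -0.1959, 0.0397]
eef_rot: [[0.019, 1.0, 0.004], [1.0, -0.019, -0.005], [-0.005, 0.004, -1.0]]
contact_force: [-12.6, 6.2, 35.9]
gripper_width: -0.0004
```

Run:
```python
from h import *
s,ps=snap('scene','s4');t,pt=snap('top','t4')
for i in range(3):
    q=r.sense();print(q['time'],q['eef_pos'],q['contact_force'].round(1) if hasattr(q['contact_force'],'round') else q['contact_force']); imaging.snapshot('top')
a=cv2.resize(s[140:260,150:370],None,fx=3.4,fy=3.4,interpolation=cv2.INTER_CUBIC)[:340,:748]
b=cv2.resize(t[165:255,145:415],None,fx=2.77,fy=2.77,interpolation=cv2.INTER_CUBIC)[:, :748]
b=cv2.copyMakeBorder(b,0,0,0,748-b.shape[1],cv2.BORDER_CONSTANT)
cv2.imwrite('pics/c6.png',np.vstack([a,b])[...,::-1])
```

```text
16.25 [ 0.52492067 -0.19586229  0.03976641] [-12.2   5.   35.1]
16.3 [ 0.52490574 -0.19585614  0.03977363] [-11.8   6.7  34.6]
16.35 [ 0.52492613 -0.19591062  0.03979136] [-11.3   5.7  35. ]
```

View pics/c6.png

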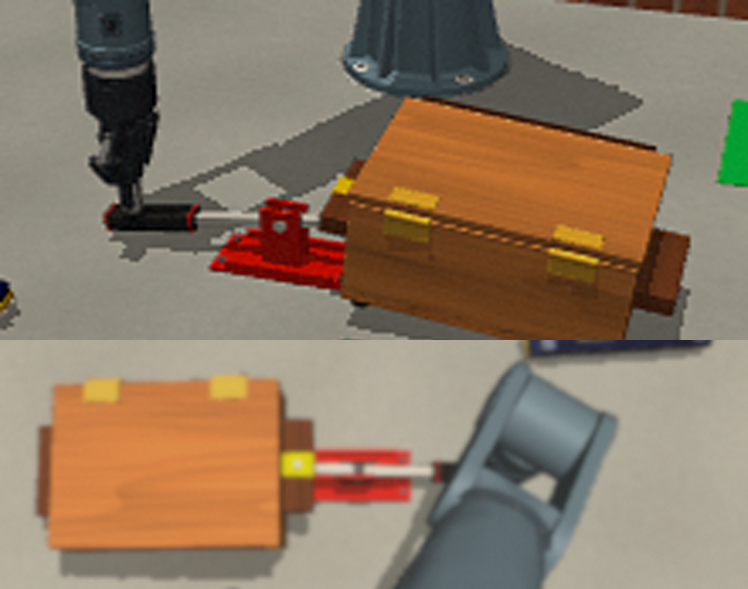

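```bash
python3 - <<'E'
from h import *
p=imaging.camera_params('top')
yaw=np.radians(-.9);c=np.array([.530,.2125,0]);X=np.array([np.cos(yaw),np.sin(yaw),0]);Y=np.array([-X[1],X[0],0])
for th in(0,.03,.06):
  for s in(-.143,.143):
    q=c+X*(.1-.208*np.cos(th)+.012*np.sin(th))+Y*s;q[2]=.125+.208*np.sin(th)+.012*np.cos(th)
    print(th,((proj(p,q)-[145,165]+.5)*5-.5).round(1))
# raised: tip about far foot
for rise in (0,.024,.028,.032):
    a=rise/.282; far=c+Y*.122
    d=.282*np.cos(a)-.078*np.sin(a); q=far-Y*d; q[2]=.282*np.sin(a)+.078*np.cos(a)
    print(rise,((proj(p,q)-[145,165]+.5)*2.77-.5).round(1))
E
python3 - <<'E'
import cv2,numpy as np
t=cv2.imread('pics/t4.png');a=cv2.imread('pics/t1.png')
for im in(a,t):
    h=im[190:240,235:275].astype(int);m=(h[...,2]>150)&(h[...,1]>150)&(h[...,0]<120)
    v,u=np.nonzero(m);print(len(u),u.mean()+235,v.mean()+190)
E
python3 - <<'E'
import cv2,numpy as np
a=cv2.imread('pics/s4.png');b=cv2.imread('pics/t4.png')
x=cv2.resize(a[160:265,235:365],None,fx=4.6,fy=4.6,interpolation=cv2.INTER_CUBIC)
cv2.imwrite('pics/c7.png',x)
E
```

```text
0 [525.3 374.1]
0 [102.9 373.2]
0.03 [525.4 372.6]
0.03 [101.1 371.7]
0.06 [525.5 370.9]
0.06 [ 99.3 370. ]
0 [303.7 127.3]
0.024 [298.  124.4]
0.028 [296.9 123.9]
0.032 [295.8 123.5]
84 255.1904761904762 210.5
86 252.27906976744185 209.54651162790697
```

View pics/c7.png

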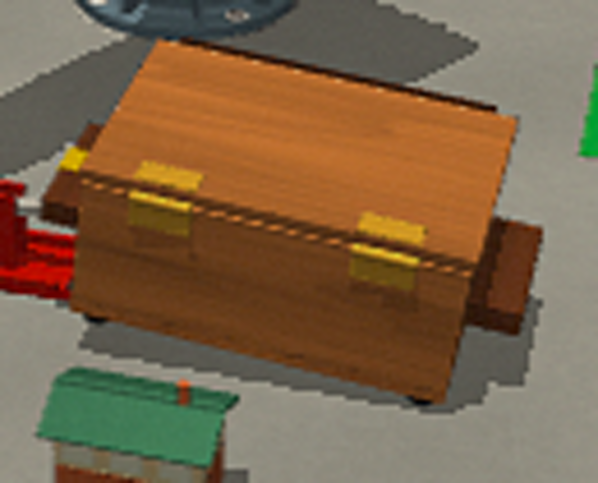

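Run:
```python
from h import *
print(r.hand_in()); q=r.sense();print(q['time'],q['eef_pos'],q['contact_force'])
```

```text
the job is handed in; nothing more can be done
None
the job is handed in; nothing more can be done
```

I shut the chest lid and set the red jack flat with its saddle under the yellow mark. Then I pumped the handle to its stop and handed in at about 16.4 s, still holding it down.

**Lid:** the finger stopped at 0.137 m, the height of the shut lid, with about 20 N of pressing force. The lid's front edge in the top picture fits 0 rad to about a pixel. The chest had not moved after this step.

**Jack position:** the saddle is hidden once it is under the pad, so I worked out its place from the base plate and the tool's travel. It is centred to about 1–2 mm. The handle-end reading disagreed and put the jack up to about 4 mm further in.

**Lift:** the fingertips ended at 0.040 m on the handle, within 2 mm of the expected stop. They were steady at about 35 N down. The last pictures show the marked end raised with the lid still shut. The yellow mark shifted 2.9 px where a 28 mm rise should give 2.5 px, so it is either slightly higher or about 1 mm along the table.

**Forces:** the fingertip push on the handle briefly reached 46 N at the stop, so I eased it. That is over the 40 N limit given for the arm and gripper body, though only the fingertips were touching.

**Bystanders:** I did not touch the diesel, footbridge, signal box or dish, but I did not re-measure where they stand.

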